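# Seat the resin-embedded samples in their matching holders

## Robot

A 6-joint arm with a two-finger parallel gripper is mounted at the origin on a cart in front of the work surface, level with it; the furniture and walls round the work are solid. World frame = base frame: x ahead of the robot, y to its left, z up, the work surface at z = 0. Lengths are in m, angles in rad, forces in N, time in s.
With the tool pointing down it reaches from about 0.325 to 0.9 m from the base axis. Payload 6.1 kg.
Tool frame: the origin (TCP) lies at the very end of the fingers, on their centre line; the grasp point (between the pads) lies 19 mm behind it; z points along the fingers, y is the line along which they close (so a half turn about z gives the same grasp; the last joint's range is limited). The gripper opens to 87 mm and grips with 3 to 60 N. Pads are 19 mm wide; open, the fingers measure 117 mm over their backs; the gripper's body (75 mm by 190 mm) begins 51 mm behind the grasp point.
Start: joints at [1.118, 0.22, 1.526, -0, 1.395, -0.126], TCP at [0.201, 0.592, 0.223] pointing down, gripper open.
Joint ranges: [-2.98, 2.98], [-0.91, 2.08], [0.09, 2.57], [-1.24, 4.39], [0.2, 2.65], [-2.68, 2.68]. Speed limits (rad/s): [2.57, 2.57, 3.01, 3.14, 3.14, 3.14].

## Interface

Orientations are given as a unit quaternion [x, y, z, w].
In Python, from station import * gives the robot as it stands.
- The arm moves only by the tool jog_arm, never from a script. Its arguments are lists of equal length, an entry for each row: "dp": the shift along the tool's x, y, z in units of 50 mm (1.0 is 50 mm), a list of three; "delta_rot": the turn, a rotation vector about the tool's x, y, z in units of 5 degrees (1.0 is 5 degrees), a list of three; "fingers": the opening, from -1 (shut) to 1 (fully open). A call has exactly 8 rows; each row is the pose to reach, as a shift and turn from the pose commanded when the call began, along the tool's axes at that moment; what a row does not reach only later rows make up. A row lasts 1/8 s, in which the tool goes at most 62.5 mm and 10.7 degrees, less where a joint would pass 70% of its speed; a pose out of reach is approached as far as the arm can. A call with a gripper value outside its range is refused whole. The fingers move at their own pace and stop on an object; "grip_force" is the grip in N (left out, the last holds). Time passes only in rows, so rows that repeat a pose let the fingers close, or fill a call up. It gives the time, the measured TCP pose, the force, the opening and the grip force at its end, in the units of the state.
- state(): the state, without advancing time (a new reading comes with each control period).
- get_image(name): name is "side" or "top"; returns (picture, depth): 384x512x3 uint8, red, green, blue; 384x512 float32, m along the optical axis (not along the pixel's ray), 0 where there is no reading.
- camera_params(name): a dict with "fx", "fy", "cx", "cy" (pixels), "k1" (the pictures are not rectified: a ray, as slopes to the right and down, at radius r is drawn at 1 + k1 r^2 times it, then the intrinsics apply), "extrinsics" (4x4, takes a point from world to camera coordinates). Camera axes: x right, y down, z forward; pixel columns grow to the right and rows downward; lengths in m; the calibration is good to about 2 mm. A picture is of the moment at which its call begins. camera_params takes no time and is no camera call.
- close_job(): hands the job in; it is judged then, once.
The state is a dict: "clock": time; "joint_pos": joint angles; "joint_vel": joint speeds; "tau": joint torques, N m; "eef_pos": TCP position; "tcp_rot": TCP orientation; "contact_force": force on the tool from outside, world axes, zero at the start; "wrist_torque": the same for the moment, N m; "width": opening from 0.0 (shut) to 1.0 (fully open); "gripper_force": force on a finger pad.
Only numpy, scipy, OpenCV 4.12 (cv2) and the standard library are available. Lean on these libraries where they do the work, as an engineer would, in place of code of your own. Each camera call takes 0.05 s, during which the arm holds its last target. There are 200 camera calls.

## Task

Put each of the four cream-coloured resin sample blocks into the holder plate whose pocket matches its shape and size: large round, small round, square, and the block with a flat, turned so that its flat faces the pocket's straight side. Each must sit fully home, flat on the floor of its pocket. Leave the loupe and the round tin standing where they are.

Things in the scene. Friction and masses are not known exactly. Their poses are not given: they have to be found in the camera images.
- large_round_center (a point): Cream-coloured opaque cast-resin block, 32 mm high, with a tiny dark-and-white sample strip in its top face: the large round one, a cylinder 44 mm in diameter. About 60 g. Origin: this point is the block's centre, half-way up (16 mm over its underside); z is up. Yaw does not matter.
- small_round_center (a point): Cream-coloured opaque cast-resin block, 32 mm high, with a tiny dark-and-white sample strip in its top face: the small round one, a cylinder 30 mm in diameter. About 30 g. Origin: this point is the block's centre, half-way up (16 mm over its underside); z is up. Yaw does not matter.
- square_center (a point): Cream-coloured opaque cast-resin block, 32 mm high, with a tiny dark-and-white sample strip in its top face: the square one, 32 x 32 mm, sides along its x and y. About 45 g. Origin: this point is the block's centre, half-way up (16 mm over its underside); z is up. 
- flatted_center (a point): Cream cast-resin block, 32 mm high, small dark-and-white strip in its top: the one with a flat, a 44 mm cylinder with one side cut off straight. 32 mm along its x (flat to opposite round side), 44 mm along its y. The flat, 39 mm long, faces its +x. About 50 g. The point is half-way up, mid-way between flat and opposite round side (16 mm from each); z is up.
- holder_large_seat (a point): Fixed aluminium plate 74 x 74 mm, 14 mm high, dark screw heads at its corners, with one pocket 10 mm deep (its black-lined floor 4 mm above the table): the large round pocket, 52 mm in diameter. This point is the middle of the pocket's floor; z is up. 
- holder_small_seat (a point): Fixed aluminium plate 74 x 74 mm, 14 mm high, dark screw heads at its corners, with one pocket 10 mm deep (its black-lined floor 4 mm above the table): the small round pocket, 38 mm in diameter. This point is the middle of the pocket's floor; z is up. 
- holder_square_seat (a point): Fixed aluminium plate 74 x 74 mm, 14 mm high, dark screw heads at its corners, with one pocket 10 mm deep (its black-lined floor 4 mm above the table): the square pocket, 40 x 40 mm, sides along its x and y (parallel to the plate's edges). This point is the middle of the pocket's floor; z is up. 
- holder_flatted_seat (a point): Fixed aluminium plate 74 x 74 x 14 mm; black-lined pocket 10 mm deep, 52 mm round with one straight side at its +x: 40 mm along x, 52 mm along y. The flatted block fits only with its x axis the same way as this one's (within about 15 degrees). This point: middle of the pocket's floor, 4 mm above the table, 20 mm from the straight and from the opposite round side; z is up.
- loupe: Loose black stand loupe, round, 42 mm across, 34 mm high: a bystander, not to be moved. Origin: centre of its underside.
- strip_tin: Loose round green tin, 64 mm across, 23 mm high: a bystander, not to be moved. Origin: centre of its underside.

How it is judged:
At the end, for the whole second after the job is handed in: Each of the four blocks stands upright on the floor of its own pocket (centre within 9 mm of the pocket's middle, underside within 2.5 mm of the floor, tilted less than 0.08 rad), at rest and released; the loupe and the tin are within 20 mm of where they started (z of large_round_center in the frame of holder_large_seat between 0.013 and 0.0185 m and horizontal distance between large_round_center and holder_large_seat below 0.009 m and angle between each of large_round_center, small_round_center, square_center, flatted_center's own z axis and vertical below 0.08 rad and linear speed of each of large_round, small_round, square, flatted below 0.02 m/s and z of small_round_center in the frame of holder_small_seat between 0.013 and 0.0185 m and horizontal distance between small_round_center and holder_small_seat below 0.009 m and z of square_center in the frame of holder_square_seat between 0.013 and 0.0185 m and horizontal distance between square_center and holder_square_seat below 0.009 m and z of flatted_center in the frame of holder_flatted_seat between 0.013 and 0.0185 m and horizontal distance between flatted_center and holder_flatted_seat below 0.009 m and distance of each of loupe, strip_tin from where it was at the start of the episode below 0.02 m); the robot touches nothing.
It fails at once if the loupe is knocked over or pushed away (distance of loupe from where it was at the start of the episode above 0.03 m or angle between loupe's own z axis and vertical above 0.5 rad).
It fails at once if the tin is knocked over or pushed away (distance of strip_tin from where it was at the start of the episode above 0.03 m or angle between strip_tin's own z axis and vertical above 0.5 rad).
It also fails if it takes over 102 s, if anything falls off the work surface, if the arm or the gripper's body presses on something with over 40 N, if the wrist force passes 120 N, or if a joint passes its speed limit or range.

## Working session

There is one attempt and no reset: what is moved stays moved. The work goes in short steps, Python scripts to look and compute and a tool call to move; the robot and the scene stay as the last step left them, time stands still between calls to the robot, and variables do not carry over. Pictures are saved under pics/ and viewed, at most 14 in all, crops included, and the job is handed in when it is done.

Besides the shell and the picture viewer there is one more tool, called by a JSON object that holds its "method" and its "body". jog_arm: Moves the arm, as the interface text tells. Its arguments: {"type":"object","properties":{"dp":{"type":"array","items":{"type":"array","items":{"type":"number"}}},"delta_rot":{"type":"array","items":{"type":"array","items":{"type":"number"}}},"fingers":{"type":"array","items":{"type":"number"}},"grip_force":{"type":"number"}},"required":["dp","delta_rot","fingers"]}

```bash
mkdir -p pics; cat > h.py <<'E'
from station import *
import numpy as np, cv2
def shot(n,f):
    im,d=get_image(n); cv2.imwrite('pics/'+f,im[:,:,::-1]); np.savez('pics/'+f+'.npz',im=im,d=d); return im,d
def ray(n,uv):
    p=camera_params(n); uv=np.atleast_2d(np.array(uv,float))
    q=(uv-[p['cx'],p['cy']])/[p['fx'],p['fy']]; s=q.copy()
    for _ in range(20): s=q/(1+p['k1']*(s**2).sum(1,keepdims=True))
    T=np.array(p['extrinsics']); R=T[:3,:3]; o=-R.T@T[:3,3]
    return o,np.c_[s,np.ones(len(s))]@R
def onz(n,uv,z):
    o,v=ray(n,uv); return o+v*((z-o[2])/v[:,2])[:,None]
E
python3 - <<'E'
from h import *
for n in('top','side'): shot(n,n+'0.png'); print(n,camera_params(n))
print(state())
E
```

```text
top {'fx': 487.5439321856588, 'fy': 487.5439321856588, 'cx': 242.7224210109582, 'cy': 198.03688408353935, 'k1': -0.02415806349334296, 'extrinsics': array([[-0.01827458, -0.99963554, -0.01987026,  0.10741619],
       [-0.99807377,  0.01941724, -0.0589213 ,  0.51552156],
       [ 0.05928565,  0.01875522, -0.99806485,  1.07092586],
       [ 0.        ,  0.        ,  0.        ,  1.        ]])}
side {'fx': 354.88685961343907, 'fy': 354.88685961343907, 'cx': 255.04155812941397, 'cy': 193.05751731253105, 'k1': 0.007237213213154509, 'extrinsics': array([[ 0.99604959, -0.08614278, -0.02155564, -0.49291424],
       [-0.07258828, -0.65004068, -0.75642452,  0.12149638],
       [ 0.05114846,  0.75500101, -0.65372571,  0.86981641],
       [ 0.        ,  0.        ,  0.        ,  1.        ]])}
{'clock': 0.1, 'joint_pos': array([ 1.11790520e+00,  2.21129402e-01,  1.52749516e+00, -1.95453540e-05,
        1.39471926e+00, -1.26076557e-01]), 'joint_vel': array([ 3.52342787e-04, -1.16452145e-03, -3.77032734e-03, -9.78726259e-04,
        8.97449332e-05, -6.86979937e-04]), 'tau': array([ 1.10244127e-03, -4.95948815e+01, -3.88519835e+01,  7.00583914e-02,
        5.16062358e-02,  9.93969195e-06]), 'eef_pos': array([0.20038981, 0.59140901, 0.22155854]), 'tcp_rot': array([ 1.62679281e-01,  9.86678613e-01, -8.41902016e-04, -2.40723418e-04]), 'contact_force': array([-0.84015909,  0.7405339 ,  0.41372435]), 'wrist_torque': array([0.03072697, 0.03770665, 0.00912046]), 'gripper_force': 0.0, 'width': 1.0036930012713035}
```

View pics/top0.png

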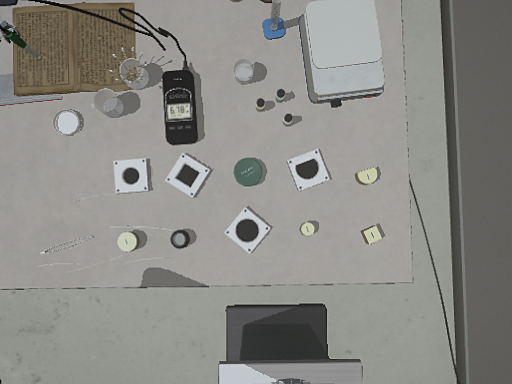

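View pics/side0.png

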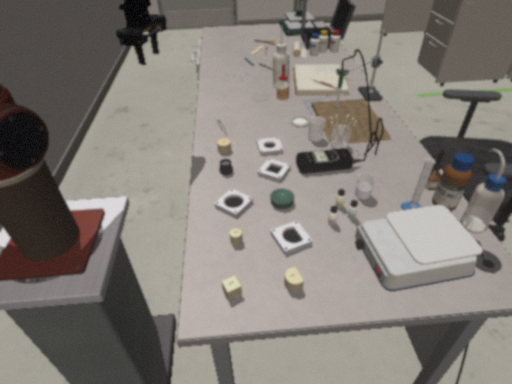

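The top view shows the blocks: large round (127,241), small round (307,229), square (372,234) and flatted (367,176). The holders are small (131,176), square (188,175), large (247,230) and flatted (308,170). The tin is at (248,172) and the loupe at (180,239). The side view agrees with this.

```bash
cat > m.py <<'E'
from h import *
import sys
def blobs(f,n='top'):
    z=np.load(f); im,d=z['im'],z['d']
    hsv=cv2.cvtColor(im,cv2.COLOR_RGB2HSV)
    H,W=d.shape; uu,vv=np.meshgrid(np.arange(W),np.arange(H))
    o,v=ray(n,np.c_[uu.ravel(),vv.ravel()]); P=(o+v*d.ravel()[:,None]).reshape(H,W,3)
    return im,hsv,P
if __name__=='__main__':
    im,hsv,P=blobs('pics/top0.png.npz')
    print('table z',np.median(P[250:270,210:300,2]),P[250:270,210:300,2].std())
    for nm,(u,v) in dict(large=(127,241),small=(307,229),sq=(372,234),flat=(367,176)).items():
        print(nm,hsv[v,u],hsv[v+3,u-5], P[v,u])
        s=hsv[v-12:v+13,u-14:u+15]; p=P[v-12:v+13,u-14:u+15]
        m=((s[...,1]>45)&(s[...,0]>18)&(s[...,0]<40)&(s[...,2]>90)).astype(np.uint8)
        print(m.sum(), np.round(np.percentile(p[m>0][:,2],[10,50,90]),3)); 
        print('\n'.join(' '.join('%3d'%(a if k else 0) for a,k in zip(r,kk)) for r,kk in zip(s[...,2],m)) if nm in('sq','flat') else '')
    c=im[140:270,90:400]; cv2.imwrite('pics/c0.png',cv2.resize(c,None,fx=2.5,fy=2.5,interpolation=cv2.INTER_CUBIC)[:,:,::-1])
E
python3 m.py
```

```text
table z 0.00013426097955449023 0.06857750856138464
large [ 90   7 188] [ 40  19 201] [0.42688677 0.35286273 0.0352297 ]
3 [0.003 0.022 0.029]

small [ 30  14 129] [ 33  39 178] [ 0.44602954 -0.04190053  0.03128864]
8 [0.011 0.03  0.031]

sq [120  21  99] [ 37  36 211] [ 0.43245924 -0.18351269  0.03028466]
47 [0.012 0.03  0.033]
  0   0   0   0   0   0   0   0   0   0   0   0   0   0   0   0   0   0   0   0   0   0   0   0   0   0   0   0   0
  0   0   0   0   0   0   0   0   0   0   0   0   0   0   0   0   0   0   0   0   0   0   0   0   0   0   0   0   0
  0   0   0   0   0   0   0   0   0   0   0   0   0   0   0   0   0   0   0   0   0   0   0   0   0   0   0   0   0
  0   0   0   0   0   0   0   0   0   0   0   0   0   0   0   0   0   0   0   0   0   0   0   0   0   0   0   0   0
  0   0   0   0   0   0   0   0   0   0   0   0   0   0   0 144 151   0 174   0   0   0   0   0   0   0   0   0   0
  0   0   0   0   0   0   0   0   0   0   0   0   0 147   0 200   0   0   0   0   0   0   0   0   0   0   0   0   0
  0   0   0   0   0   0   0   0   0   0   0 150   0 204   0   0   0   0   
[... 4423 characters left out ...]
   0
  0   0   0   0   0   0   0  94   0   0   0 131 156 164 157   0 166   0   0   0   0   0   0   0   0   0   0   0   0
  0   0   0   0   0   0   0   0   0   0   0   0   0   0   0   0   0   0   0   0   0   0   0   0   0   0   0   0   0
  0   0   0   0   0   0   0   0   0   0   0   0   0   0   0   0   0   0   0   0   0   0   0   0   0   0   0   0   0
  0   0   0   0   0   0   0   0   0   0   0   0   0   0   0   0   0   0   0   0   0   0   0   0   0   0   0   0   0
  0   0   0   0   0   0   0   0   0   0   0   0   0   0   0   0   0   0   0   0   0   0   0   0   0   0   0   0   0
  0   0   0   0   0   0   0   0   0   0   0   0   0   0   0   0   0   0   0   0   0   0   0   0   0   0   0   0   0
```

View pics/c0.png

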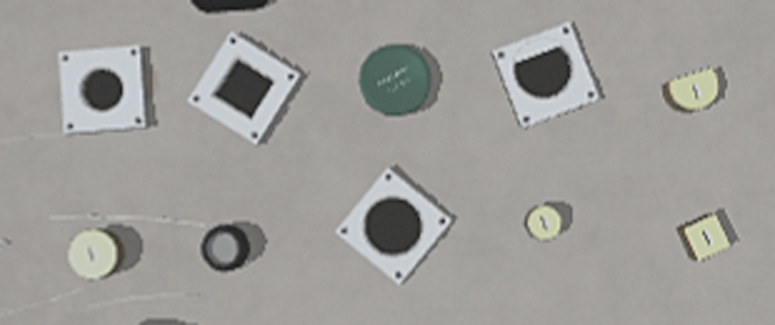

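The crop confirms it. The pocket's straight side faces up and slightly left in the picture, and the flatted block's flat faces up as well, about 19° off level. Next I'll fit the shapes.

```bash
cat > fit.py <<'E'
from m import *
def rect(mask,u,v,z,n='top'):
    k,l,st,ce=cv2.connectedComponentsWithStats(mask.astype(np.uint8))
    i=1+np.argmin(np.hypot(*(ce[1:]-[u,v]).T)+1e3*(st[1:,4]<60))
    c,_=cv2.findContours((l==i).astype(np.uint8),cv2.RETR_EXTERNAL,cv2.CHAIN_APPROX_NONE)
    p=onz(n,c[0][:,0,:],z)[:,:2].astype(np.float32)
    ys,xs=np.nonzero(l==i); cen=onz(n,np.c_[xs,ys],z)[:,:2].mean(0)
    (cx,cy),(w,h),a=cv2.minAreaRect(p)
    return np.round([cx,cy,w,h],4),round(a,1),np.round(cen,4),len(xs)
def all_(f):
    im,hsv,P=blobs(f); lab=cv2.cvtColor(im,cv2.COLOR_RGB2LAB).astype(int); V=hsv[...,2]
    cream=(lab[...,2]>137)&(V>165); cream=cv2.morphologyEx(cream.astype(np.uint8),cv2.MORPH_CLOSE,np.ones((5,5)))
    return im,hsv,lab,cream
if __name__=='__main__':
    im,hsv,lab,cream=all_('pics/top0.png.npz'); V=hsv[...,2]
    for nm,u,v in[('large',127,241),('small',307,229),('sq',372,234),('flat',367,176)]: print(nm,rect(cream,u,v,.032))
    pl=(V>195)&(lab[...,2]<135); 
    for nm,u,v in[('Hlarge',247,230),('Hsmall',131,176),('Hsq',188,175),('Hflat',308,170)]:
        print(nm,rect(cv2.morphologyEx(pl.astype(np.uint8),cv2.MORPH_CLOSE,np.ones((5,5))),u,v,.014),'hole',rect(V<75,u,v,.004))
    print('tin',rect((hsv[...,1]>80)&(hsv[...,0]>60)&(hsv[...,0]<100),248,172,.023)); print('loupe',rect(V<80,180,239,.034))
E
python3 fit.py
```

```text
large (array([0.4314, 0.3483, 0.0413, 0.0235]), 40.0, array([0.4321, 0.3481]), 131)
small (array([ 0.446 , -0.0429,  0.0261,  0.0263]), 43.7, array([ 0.4464, -0.0426]), 132)
sq (array([ 0.431 , -0.1839,  0.0308,  0.0304]), 22.8, array([ 0.4312, -0.1839]), 198)
flat (array([ 0.559 , -0.1784,  0.0309,  0.0425]), 16.3, array([ 0.561 , -0.1779]), 227)
Hlarge (array([0.4462, 0.0898, 0.0727, 0.0728]), 49.5, array([0.4462, 0.0898]), 571) hole (array([0.4461, 0.0907, 0.0472, 0.0448]), 88.9, array([0.446, 0.09 ]), 371)
Hsmall (array([0.5745, 0.3503, 0.0717, 0.0718]), 3.7, array([0.5748, 0.3503]), 733) hole (array([0.5751, 0.3517, 0.0326, 0.0337]), 44.2, array([0.5745, 0.3516]), 183)
Hsq (array([0.5729, 0.222 , 0.0728, 0.0727]), 56.9, array([0.5729, 0.2219]), 668) hole (array([0.5733, 0.2228, 0.0381, 0.0367]), 57.0, array([0.5731, 0.2226]), 269)
Hflat (array([ 0.5789, -0.0491,  0.0729,  0.0719]), 19.6, array([ 0.578 , -0.0496]), 627) hole (array([ 0.5794, -0.0497,  0.038 ,  0.0483]), 20.0, array([ 0.5814, -0.049 ]), 306)
tin (array([0.8741, 0.5956, 0.    , 0.    ]), 0.0, array([0.8741, 0.5956]), 1)
loupe (array([0.4304, 0.2363, 0.0396, 0.0371]), 89.0, array([0.4308, 0.233 ]), 138)
```

```bash
cat > go.py <<'E'
# usage: go.py x y z phi_deg  -> dp, delta_rot from the measured pose
from station import *
import sys, numpy as np
from scipy.spatial.transform import Rotation as R
s=state(); x,y,z,phi=map(float,sys.argv[1:5])
r=R.from_quat(s['tcp_rot']); ty=r.as_matrix()[:,1]; cur=np.degrees(np.arctan2(ty[1],ty[0]))
d=(phi-cur+90)%180-90; ph=np.radians(cur+d); Y=np.array([np.cos(ph),np.sin(ph),0]); Z=np.array([0,0,-1.]); T=R.from_matrix(np.c_[np.cross(Y,Z),Y,Z])
print('t',round(s['clock'],2),'pos',np.round(s['eef_pos'],4),'phi',round(cur,1),'w',round(s['width']*87,1),'F',np.round(s['contact_force'],1))
print('dp',np.round(r.inv().apply(np.array([x,y,z])-s['eef_pos'])/.05,2),'rot',np.round(np.degrees((r.inv()*T).as_rotvec())/5,2))
E
python3 - <<'E'
from fit import *
im,hsv,lab,cream=all_('pics/top0.png.npz')
print(lab[230:252:2,118:140:2,2])
m=(np.hypot(np.arange(512)[None]-127,np.arange(384)[:,None]-241)<14)&(hsv[...,2]>185)&(lab[...,2]>131)
print(rect(cv2.morphologyEx(m.astype(np.uint8),cv2.MORPH_CLOSE,np.ones((5,5))),127,241,.032))
_,_,P=blobs('pics/top0.png.npz'); 
for n,(a,b,c,d) in dict(vials=(250,85,300,130),meter=(160,65,200,146),all=(100,150,400,265)).items(): print(n,np.percentile(P[b:d,a:c,2],[50,95,99,99.8]).round(3), P[b:d,a:c][P[b:d,a:c,2]>.025].min(0).round(3))
E
python3 go.py .446 -.0425 .1 90
```

```text
[[130 130 130 130 130 129 130 130 129 130 130]
 [130 131 132 136 139 138 140 133 131 129 129]
 [129 135 139 138 138 138 139 140 136 133 129]
 [132 138 137 137 138 138 138 139 141 133 132]
 [137 136 137 138 136 136 138 138 139 138 135]
 [136 135 136 137 128 135 138 138 139 137 135]
 [135 135 135 136 131 131 138 138 139 137 134]
 [135 134 135 136 135 135 137 137 138 138 135]
 [134 134 135 135 136 136 137 137 139 136 132]
 [129 135 134 134 135 136 137 138 138 132 129]
 [130 129 134 137 135 137 138 137 130 130 130]]
(array([0.4268, 0.3559, 0.0399, 0.0395]), 89.6, array([0.4262, 0.3554]), 276)
vials [0.    0.051 0.054 1.101] [ 0.453 -0.015  0.025]
meter [0.033 0.038 0.04  1.101] [0.453 0.077 0.025]
all [1.000e-03 2.200e-02 3.400e-02 1.101e+00] [ 0.407 -0.203  0.025]
t 0.1 pos [0.2004 0.5914 0.2216] phi 71.3 w 87.3 F [-0.8  0.7  0.4]
dp [ -8.72 -10.43   2.45] rot [-0.02 -0.01 -3.74]
```

{"method": "jog_arm", "body": {"dp": [[-8.72, -10.43, 2.45], [-8.72, -10.43, 2.45], [-8.72, -10.43, 2.45], [-8.72, -10.43, 2.45], [-8.72, -10.43, 2.45], [-8.72, -10.43, 2.45], [-8.72, -10.43, 2.45], [-8.72, -10.43, 2.45]], "delta_rot": [[0, 0, -3.74], [0, 0, -3.74], [0, 0, -3.74], [0, 0, -3.74], [0, 0, -3.74], [0, 0, -3.74], [0, 0, -3.74], [0, 0, -3.74]], "fingers": [1, 1, 1, 1, 1, 1, 1, 1], "grip_force": 15}}

```text
clock: 1.1
eef_pos: [0.3786, 0.1312, 0.1336]
tcp_rot: [0.0, 1.0, 0.0, 0.0]
contact_force: [1.3, 0.9, -0.1]
width: 1.001
gripper_force: 0.0
```

```bash
python3 go.py .446 -.0425 .1 90
```

```text
t 1.1 pos [0.3786 0.1312 0.1336] phi 90.0 w 87.1 F [ 1.3  0.9 -0.1]
dp [-1.35 -3.47  0.67] rot [ 0.    0.01 -0.  ]
```

{"method": "jog_arm", "body": {"dp": [[-1.35, -3.47, 0.67], [-1.35, -3.47, 0.67], [-1.35, -3.47, 0.67], [-1.35, -3.47, 0.67], [-1.35, -3.47, 0.67], [-1.35, -3.47, 0.67], [-1.35, -3.47, 0.67], [-1.35, -3.47, 0.67]], "delta_rot": [[0, 0, 0], [0, 0, 0], [0, 0, 0], [0, 0, 0], [0, 0, 0], [0, 0, 0], [0, 0, 0], [0, 0, 0]], "fingers": [1, 1, 1, 1, 1, 1, 1, 1]}}

```text
clock: 2.1
eef_pos: [0.4458, -0.0396, 0.1006]
tcp_rot: [-0.001, 1.0, -0.0, 0.0]
contact_force: [0.1, -0.5, -0.5]
width: 1.005
gripper_force: 0.0
```

```bash
python3 go.py .446 -.0425 .012 90; python3 -c "
from h import *
shot('top','t1.png');shot('side','s1.png')
a=cv2.imread('pics/t1.png')[190:270,260:360];b=cv2.imread('pics/s1.png')[170:300,150:320]
cv2.imwrite('pics/c1.png',np.hstack([cv2.resize(a,(375,300)),cv2.resize(b,(392,300))]))"
```

```text
t 2.1 pos [ 0.4458 -0.0396  0.1006] phi 90.1 w 87.4 F [ 0.1 -0.5 -0.5]
dp [-0.   -0.06  1.77] rot [-0.    0.01  0.02]
```

View pics/c1.png

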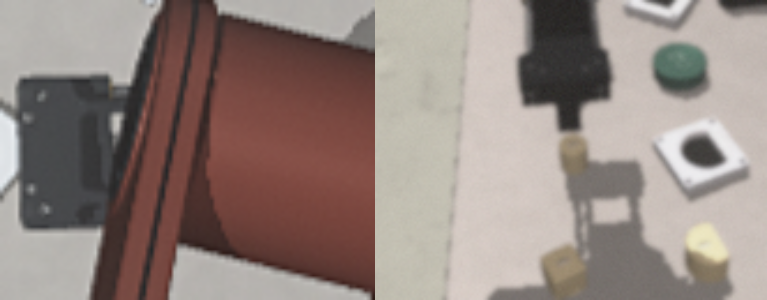

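The fingers are over the small round block. I'll descend and close.

{"method": "jog_arm", "body": {"dp": [[0, -0.06, 0.7], [0, -0.06, 1.4], [0, -0.06, 1.77], [0, -0.06, 1.77], [0, -0.06, 1.77], [0, -0.06, 1.77], [0, -0.06, 1.77], [0, -0.06, 1.77]], "delta_rot": [[0, 0, 0], [0, 0, 0], [0, 0, 0], [0, 0, 0], [0, 0, 0], [0, 0, 0], [0, 0, 0], [0, 0, 0]], "fingers": [1, 1, 1, 1, -1, -1, -1, -1]}}

```text
clock: 3.2
eef_pos: [0.4462, -0.0436, 0.0123]
tcp_rot: [0.0, 1.0, -0.0, 0.0]
contact_force: [0.5, -0.6, 0.8]
width: 0.634
gripper_force: 0.0
```

```bash
python3 go.py .446 -.0425 .1 90
```

```text
t 3.2 pos [ 0.4462 -0.0436  0.0123] phi 90.0 w 55.1 F [ 0.5 -0.6  0.8]
dp [ 0.    0.02 -1.75] rot [-0.    0.01 -0.  ]
```

{"method": "jog_arm", "body": {"dp": [[0, 0, 0], [0, 0, 0], [0, 0, 0], [0, 0, 0], [0, 0, 0], [0, 0, -0.5], [0, 0, -1.2], [0, 0, -1.75]], "delta_rot": [[0, 0, 0], [0, 0, 0], [0, 0, 0], [0, 0, 0], [0, 0, 0], [0, 0, 0], [0, 0, 0], [0, 0, 0]], "fingers": [-1, -1, -1, -1, -1, -1, -1, -1]}}

```text
clock: 4.2
eef_pos: [0.446, -0.0435, 0.1006]
tcp_rot: [0.0, 1.0, -0.0, 0.0]
contact_force: [1.0, -0.7, -0.6]
width: 0.337
gripper_force: 15.0
```

```bash
python3 go.py .5745 .351 .1 90
```

```text
t 4.2 pos [ 0.446  -0.0435  0.1006] phi 90.0 w 29.3 F [ 1.  -0.7 -0.6]
dp [-2.57  7.89  0.01] rot [-0.    0.01 -0.  ]
```

{"method": "jog_arm", "body": {"dp": [[-0.25, 0.8, 0], [-0.65, 1.95, 0], [-1.05, 3.1, 0], [-1.4, 4.25, 0], [-1.75, 5.4, 0], [-2.15, 6.55, 0], [-2.45, 7.5, 0], [-2.57, 7.89, 0]], "delta_rot": [[0, 0, 0], [0, 0, 0], [0, 0, 0], [0, 0, 0], [0, 0, 0], [0, 0, 0], [0, 0, 0], [0, 0, 0]], "fingers": [-1, -1, -1, -1, -1, -1, -1, -1]}}

```text
clock: 5.2
eef_pos: [0.5745, 0.3539, 0.0989]
tcp_rot: [-0.001, 1.0, 0.0, 0.0]
contact_force: [-0.2, -0.4, 0.0]
width: 0.338
gripper_force: 15.0
```

```bash
python3 go.py .5745 .351 .017 90
```

```text
t 5.2 pos [0.5745 0.3539 0.0989] phi 90.1 w 29.4 F [-0.2 -0.4  0. ]
dp [ 0.   -0.06  1.64] rot [0.   0.   0.02]
```

{"method": "jog_arm", "body": {"dp": [[0, -0.03, 0], [0, -0.03, 0.4], [0, -0.03, 0.8], [0, -0.03, 1.2], [0, -0.03, 1.3], [0, -0.03, 1.3], [0, -0.03, 1.3], [0, -0.03, 1.3]], "delta_rot": [[0, 0, 0], [0, 0, 0], [0, 0, 0], [0, 0, 0], [0, 0, 0], [0, 0, 0], [0, 0, 0], [0, 0, 0]], "fingers": [-1, -1, -1, -1, -1, -1, -1, -1]}}

```text
clock: 6.2
eef_pos: [0.5751, 0.3499, 0.0354]
tcp_rot: [0.0, 1.0, 0.0, 0.001]
contact_force: [0.6, 0.4, -0.5]
width: 0.34
gripper_force: 15.0
```

```bash
python3 go.py .5745 .351 .017 90; python3 -c "
from h import *
shot('top','t2.png');shot('side','s2.png')
a=cv2.imread('pics/t2.png')[140:220,80:180];b=cv2.imread('pics/s2.png')[100:190,210:330]
cv2.imwrite('pics/c2.png',np.hstack([cv2.resize(a,(375,300)),cv2.resize(b,(400,300))]))"
```

```text
t 6.2 pos [0.5751 0.3499 0.0354] phi 90.0 w 29.6 F [ 0.6  0.4 -0.5]
dp [0.01 0.02 0.37] rot [ 0.01  0.02 -0.  ]
```

View pics/c2.png

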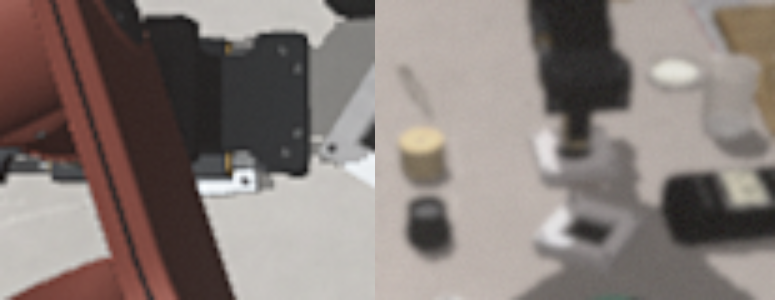

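The side crop shows the block over the small pocket. I'll lower and release.

{"method": "jog_arm", "body": {"dp": [[0.01, 0.02, 0.2], [0.01, 0.02, 0.36], [0.01, 0.02, 0.36], [0.01, 0.02, 0.36], [0.01, 0.02, 0.36], [0.01, 0.02, 0.36], [0.01, 0.02, 0.36], [0.01, 0.02, 0.36]], "delta_rot": [[0, 0, 0], [0, 0, 0], [0, 0, 0], [0, 0, 0], [0, 0, 0], [0, 0, 0], [0, 0, 0], [0, 0, 0]], "fingers": [-1, -1, -1, -1, 1, 1, 1, 1]}}

```text
clock: 7.3
eef_pos: [0.574, 0.3505, 0.0164]
tcp_rot: [0.0, 1.0, 0.0, 0.0]
contact_force: [-1.1, 0.5, -0.1]
width: 0.705
gripper_force: 0.0
```

```bash
python3 go.py .4265 .3557 .1 90
```

```text
t 7.3 pos [0.574  0.3505 0.0164] phi 90.0 w 61.3 F [-1.1  0.5 -0.1]
dp [ 2.95  0.1  -1.67] rot [ 0.  0. -0.]
```

{"method": "jog_arm", "body": {"dp": [[0, 0, -0.6], [0, 0, -1.4], [0.6, 0.05, -1.67], [1.4, 0.08, -1.67], [2.2, 0.1, -1.67], [2.95, 0.1, -1.67], [2.95, 0.1, -1.67], [2.95, 0.1, -1.67]], "delta_rot": [[0, 0, 0], [0, 0, 0], [0, 0, 0], [0, 0, 0], [0, 0, 0], [0, 0, 0], [0, 0, 0], [0, 0, 0]], "fingers": [1, 1, 1, 1, 1, 1, 1, 1]}}

```text
clock: 8.3
eef_pos: [0.4273, 0.3559, 0.1005]
tcp_rot: [0.0, 1.0, 0.0, 0.001]
contact_force: [0.5, -0.0, 1.2]
width: 0.997
gripper_force: 0.0
```

```bash
python3 go.py .4265 .3557 .012 90; python3 -c "
from h import *
shot('top','t3.png');shot('side','s3.png')
a=cv2.imread('pics/t3.png')[150:270,90:220];b=cv2.imread('pics/s3.png')[100:190,210:330]
cv2.imwrite('pics/c3.png',np.hstack([cv2.resize(a,(375,300)),cv2.resize(b,(400,300))]))"
```

```text
t 8.3 pos [0.4273 0.3559 0.1005] phi 90.0 w 86.7 F [ 0.5 -0.   1.2]
dp [ 0.02 -0.    1.77] rot [ 0.01  0.02 -0.  ]
```

View pics/c3.png

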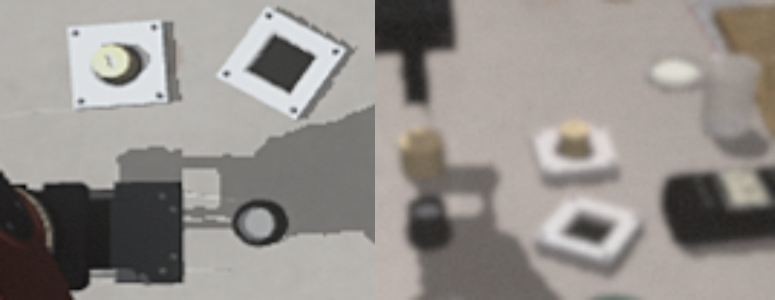

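The small block sits inside its pocket and I'll measure it at the end. Next is the large block.

{"method": "jog_arm", "body": {"dp": [[0.02, 0, 0.7], [0.02, 0, 1.4], [0.02, 0, 1.77], [0.02, 0, 1.77], [0.02, 0, 1.77], [0.02, 0, 1.77], [0.02, 0, 1.77], [0.02, 0, 1.77]], "delta_rot": [[0, 0, 0], [0, 0, 0], [0, 0, 0], [0, 0, 0], [0, 0, 0], [0, 0, 0], [0, 0, 0], [0, 0, 0]], "fingers": [1, 1, 1, -1, -1, -1, -1, -1], "grip_force": 20}}

```text
clock: 9.4
eef_pos: [0.4258, 0.3558, 0.0119]
tcp_rot: [0.0, 1.0, 0.0, 0.0]
contact_force: [0.6, -0.9, 0.5]
width: 0.517
gripper_force: 0.2
```

{"method": "jog_arm", "body": {"dp": [[0, 0, 0], [0, 0, 0], [0, 0, 0], [0, 0, 0], [0, 0, -0.5], [0, 0, -1.2], [0, 0, -1.76], [0, 0, -1.76]], "delta_rot": [[0, 0, 0], [0, 0, 0], [0, 0, 0], [0, 0, 0], [0, 0, 0], [0, 0, 0], [0, 0, 0], [0, 0, 0]], "fingers": [-1, -1, -1, -1, -1, -1, -1, -1]}}

```text
clock: 10.4
eef_pos: [0.427, 0.3565, 0.1014]
tcp_rot: [0.0, 1.0, 0.001, 0.002]
contact_force: [0.4, 0.4, 0.0]
width: 0.495
gripper_force: 20.0
```

```bash
python3 go.py .4462 .09 .1 90
```

```text
t 10.4 pos [0.427  0.3565 0.1014] phi 90.0 w 43.1 F [0.4 0.4 0. ]
dp [-0.39 -5.33  0.02] rot [ 0.03  0.05 -0.  ]
```

{"method": "jog_arm", "body": {"dp": [[-0.05, -0.6, 0], [-0.1, -1.5, 0], [-0.2, -2.6, 0], [-0.28, -3.7, 0], [-0.34, -4.6, 0], [-0.39, -5.2, 0], [-0.39, -5.33, 0], [-0.39, -5.33, 0]], "delta_rot": [[0, 0, 0], [0, 0, 0], [0, 0, 0], [0, 0, 0], [0, 0, 0], [0, 0, 0], [0, 0, 0], [0, 0, 0]], "fingers": [-1, -1, -1, -1, -1, -1, -1, -1]}}

```text
clock: 11.4
eef_pos: [0.4441, 0.0891, 0.0983]
tcp_rot: [0.001, 1.0, 0.0, -0.001]
contact_force: [-0.3, 0.5, -0.4]
width: 0.498
gripper_force: 20.0
```

```bash
python3 go.py .4462 .09 .0165 90
```

```text
t 11.4 pos [0.4441 0.0891 0.0983] phi 89.9 w 43.3 F [-0.3  0.5 -0.4]
dp [-0.04  0.02  1.64] rot [ 0.   -0.02 -0.02]
```

{"method": "jog_arm", "body": {"dp": [[-0.03, 0.01, 0], [-0.03, 0.01, 0.4], [-0.03, 0.01, 0.9], [-0.03, 0.01, 1.3], [-0.03, 0.01, 1.3], [-0.03, 0.01, 1.3], [-0.03, 0.01, 1.3], [-0.03, 0.01, 1.3]], "delta_rot": [[0, 0, 0], [0, 0, 0], [0, 0, 0], [0, 0, 0], [0, 0, 0], [0, 0, 0], [0, 0, 0], [0, 0, 0]], "fingers": [-1, -1, -1, -1, -1, -1, -1, -1]}}

```text
clock: 12.4
eef_pos: [0.447, 0.0896, 0.0352]
tcp_rot: [0.0, 1.0, 0.0, 0.001]
contact_force: [-0.8, -0.1, 0.0]
width: 0.502
gripper_force: 20.0
```

```bash
python3 go.py .4462 .09 .0165 90
```

```text
t 12.4 pos [0.447  0.0896 0.0352] phi 90.0 w 43.7 F [-0.8 -0.1  0. ]
dp [0.02 0.01 0.37] rot [ 0.    0.02 -0.  ]
```

{"method": "jog_arm", "body": {"dp": [[0.01, 0.01, 0.2], [0.01, 0.01, 0.37], [0.01, 0.01, 0.37], [0.01, 0.01, 0.37], [0.01, 0.01, 0.37], [0.01, 0.01, 0.37], [0.01, 0.01, 0.37], [0.01, 0.01, 0.37]], "delta_rot": [[0, 0, 0], [0, 0, 0], [0, 0, 0], [0, 0, 0], [0, 0, 0], [0, 0, 0], [0, 0, 0], [0, 0, 0]], "fingers": [-1, -1, -1, 1, 1, 1, 1, 1]}}

```text
clock: 13.4
eef_pos: [0.4459, 0.0901, 0.0159]
tcp_rot: [0.0, 1.0, 0.0, 0.0]
contact_force: [-0.5, -0.3, -0.6]
width: 0.961
gripper_force: 0.0
```

```bash
python3 go.py .431 -.1839 .1 22.8
```

```text
t 13.4 pos [0.4459 0.0901 0.0159] phi 90.0 w 83.6 F [-0.5 -0.3 -0.6]
dp [ 0.3  -5.48 -1.68] rot [ 0.    0.   13.44]
```

{"method": "jog_arm", "body": {"dp": [[0, 0, -0.7], [0, 0, -1.5], [0.05, -1, -1.68], [0.1, -2, -1.68], [0.2, -3.1, -1.68], [0.3, -4.2, -1.68], [0.3, -5.1, -1.68], [0.3, -5.48, -1.68]], "delta_rot": [[0, 0, 0], [0, 0, 1], [0, 0, 3], [0, 0, 5], [0, 0, 7], [0, 0, 9], [0, 0, 11], [0, 0, 13]], "fingers": [1, 1, 1, 1, 1, 1, 1, 1]}}

```text
clock: 14.4
eef_pos: [0.4306, -0.1865, 0.1002]
tcp_rot: [0.541, 0.841, -0.0, 0.001]
contact_force: [0.3, 1.3, 0.7]
width: 1.001
gripper_force: 0.0
```

```bash
python3 go.py .431 -.1839 .06 22.8; python3 -c "
from h import *
shot('top','t4.png');shot('side','s4.png')
a=cv2.imread('pics/t4.png')[150:270,100:310];b=cv2.imread('pics/s4.png')[110:310,190:330]
cv2.imwrite('pics/c4.png',np.hstack([cv2.resize(a,(525,300)),cv2.resize(b,(210,300))]))"
```

```text
t 14.4 pos [ 0.4306 -0.1865  0.1002] phi 24.5 w 87.1 F [0.3 1.3 0.7]
dp [0.05 0.03 0.8 ] rot [0.   0.01 0.34]
```

View pics/c4.png

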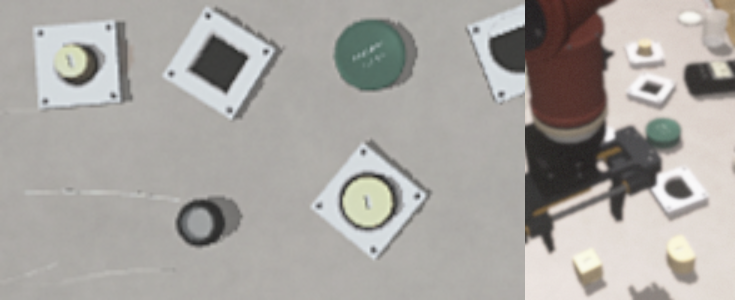

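The large block is in its pocket. Next is the square.

{"method": "jog_arm", "body": {"dp": [[0.03, 0.02, 0], [0.03, 0.02, 0.7], [0.03, 0.02, 1.3], [0.03, 0.02, 1.76], [0.03, 0.02, 1.76], [0.03, 0.02, 1.76], [0.03, 0.02, 1.76], [0.03, 0.02, 1.76]], "delta_rot": [[0, 0, 0.34], [0, 0, 0.34], [0, 0, 0.34], [0, 0, 0.34], [0, 0, 0.34], [0, 0, 0.34], [0, 0, 0.34], [0, 0, 0.34]], "fingers": [1, 1, 1, 1, -1, -1, -1, -1]}}

```text
clock: 15.5
eef_pos: [0.4317, -0.1825, 0.0128]
tcp_rot: [0.55, 0.835, 0.0, 0.001]
contact_force: [-0.2, 0.5, -0.1]
width: 0.631
gripper_force: 0.0
```

{"method": "jog_arm", "body": {"dp": [[0, 0, 0], [0, 0, 0], [0, 0, 0], [0, 0, 0], [0, 0, 0], [0, 0, -0.6], [0, 0, -1.3], [0, 0, -1.76]], "delta_rot": [[0, 0, 0], [0, 0, 0], [0, 0, 0], [0, 0, 0], [0, 0, 0], [0, 0, 0], [0, 0, 0], [0, 0, 0]], "fingers": [-1, -1, -1, -1, -1, -1, -1, -1]}}

```text
clock: 16.5
eef_pos: [0.4314, -0.1824, 0.1012]
tcp_rot: [0.55, 0.835, 0.0, 0.001]
contact_force: [1.2, 0.1, -0.4]
width: 0.365
gripper_force: 20.0
```

```bash
python3 go.py .573 .2223 .1 57
```

```text
t 16.5 pos [ 0.4314 -0.1824  0.1012] phi 23.3 w 31.8 F [ 1.2  0.1 -0.4]
dp [6.32 5.8  0.02] rot [ 0.01  0.01 -6.75]
```

{"method": "jog_arm", "body": {"dp": [[0.7, 0.6, 0], [1.6, 1.5, 0], [2.5, 2.3, 0], [3.4, 3.15, 0], [4.3, 4.0, 0], [5.2, 4.8, 0], [6.0, 5.5, 0], [6.32, 5.8, 0]], "delta_rot": [[0, 0, -0.5], [0, 0, -1.5], [0, 0, -2.5], [0, 0, -3.5], [0, 0, -4.5], [0, 0, -5.5], [0, 0, -6.5], [0, 0, -6.75]], "fingers": [-1, -1, -1, -1, -1, -1, -1, -1]}}

```text
clock: 17.5
eef_pos: [0.5726, 0.2258, 0.0994]
tcp_rot: [0.282, 0.959, 0.0, -0.0]
contact_force: [-0.0, -0.2, -0.7]
width: 0.362
gripper_force: 20.0
```

```bash
python3 go.py .573 .2223 .035 57
```

```text
t 17.5 pos [0.5726 0.2258 0.0994] phi 57.3 w 31.5 F [-0.  -0.2 -0.7]
dp [-0.04 -0.05  1.29] rot [ 0.   -0.    0.05]
```

{"method": "jog_arm", "body": {"dp": [[-0.02, -0.03, 0], [-0.02, -0.03, 0.4], [-0.02, -0.03, 0.9], [-0.02, -0.03, 1.27], [-0.02, -0.03, 1.27], [-0.02, -0.03, 1.27], [-0.02, -0.03, 1.27], [-0.02, -0.03, 1.27]], "delta_rot": [[0, 0, 0.05], [0, 0, 0.05], [0, 0, 0.05], [0, 0, 0.05], [0, 0, 0.05], [0, 0, 0.05], [0, 0, 0.05], [0, 0, 0.05]], "fingers": [-1, -1, -1, -1, -1, -1, -1, -1]}}

```text
clock: 18.5
eef_pos: [0.5732, 0.2211, 0.0373]
tcp_rot: [0.286, 0.958, 0.0, 0.001]
contact_force: [-0.4, 0.6, -0.5]
width: 0.365
gripper_force: 20.0
```

```bash
python3 go.py .573 .2223 .0165 57
```

```text
t 18.5 pos [0.5732 0.2211 0.0373] phi 56.8 w 31.8 F [-0.4  0.6 -0.5]
dp [0.02 0.02 0.42] rot [ 0.01  0.01 -0.04]
```

{"method": "jog_arm", "body": {"dp": [[0.02, 0.02, 0.2], [0.02, 0.02, 0.41], [0.02, 0.02, 0.41], [0.02, 0.02, 0.41], [0.02, 0.02, 0.41], [0.02, 0.02, 0.41], [0.02, 0.02, 0.41], [0.02, 0.02, 0.41]], "delta_rot": [[0, 0, 0], [0, 0, 0], [0, 0, 0], [0, 0, 0], [0, 0, 0], [0, 0, 0], [0, 0, 0], [0, 0, 0]], "fingers": [-1, -1, -1, 0.4, 0.4, 0.4, 0.4, 0.4]}}

```text
clock: 19.5
eef_pos: [0.5723, 0.2223, 0.0159]
tcp_rot: [0.286, 0.958, 0.0, 0.0]
contact_force: [0.4, -0.1, -0.8]
width: 0.694
gripper_force: 0.0
```

```bash
python3 go.py .559 -.1784 .1 16.3
```

```text
t 19.5 pos [0.5723 0.2223 0.0159] phi 56.8 w 60.4 F [ 0.4 -0.1 -0.8]
dp [-4.17 -6.85 -1.68] rot [0.  0.  8.1]
```

{"method": "jog_arm", "body": {"dp": [[0, 0, -0.8], [0, 0, -1.6], [-0.5, -0.9, -1.68], [-1.2, -2, -1.68], [-1.9, -3.1, -1.68], [-2.6, -4.3, -1.68], [-3.3, -5.4, -1.68], [-3.9, -6.4, -1.68]], "delta_rot": [[0, 0, 0], [0, 0, 0], [0, 0, 1], [0, 0, 2.5], [0, 0, 4], [0, 0, 5.5], [0, 0, 7], [0, 0, 8.1]], "fingers": [0.5, 1, 1, 1, 1, 1, 1, 1]}}

```text
clock: 20.5
eef_pos: [0.5603, -0.1434, 0.1002]
tcp_rot: [0.601, 0.799, 0.0, 0.0]
contact_force: [1.3, 0.9, -0.3]
width: 1.0
gripper_force: 0.0
```

{"method": "jog_arm", "body": {"dp": [[0, 0, 0], [0, 0, 0], [0, 0, 0], [0, 0, 0], [0, 0, 0], [0, 0, 0], [0, 0, 0], [0, 0, 0]], "delta_rot": [[0, 0, 0], [0, 0, 0], [0, 0, 0], [0, 0, 0], [0, 0, 0], [0, 0, 0], [0, 0, 0], [0, 0, 0]], "fingers": [1, 1, 1, 1, 1, 1, 1, 1]}}

```text
clock: 21.5
eef_pos: [0.5604, -0.1414, 0.0998]
tcp_rot: [0.6, 0.8, -0.0, -0.0]
contact_force: [0.2, -0.3, -0.0]
width: 1.0
gripper_force: 0.0
```

```bash
python3 go.py .559 -.1784 .012 16.3; python3 -c "
from h import *
shot('top','t5.png');shot('side','s5.png')
a=cv2.imread('pics/t5.png')[140:270,100:340];b=cv2.imread('pics/s5.png')[110:310,190:330]
cv2.imwrite('pics/c5.png',np.hstack([cv2.resize(a,(554,300)),cv2.resize(b,(210,300))]))"
```

```text
t 21.5 pos [ 0.5604 -0.1414  0.0998] phi 16.3 w 87.0 F [ 0.2 -0.3 -0. ]
dp [-0.7  -0.23  1.76] rot [-0. -0. -0.]
```

View pics/c5.png

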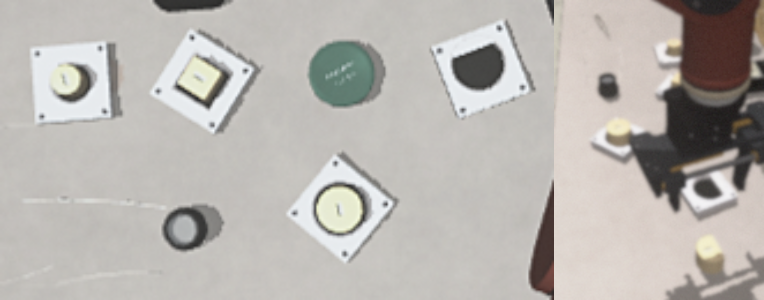

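The square sits in its pocket, and the large and small blocks look fine too. I'll pick the flatted block next, shifting sideways first.

{"method": "jog_arm", "body": {"dp": [[-0.4, -0.13, 0], [-0.7, -0.23, 0], [-0.7, -0.23, 0.3], [-0.7, -0.23, 1], [-0.7, -0.23, 1.76], [-0.7, -0.23, 1.76], [-0.7, -0.23, 1.76], [-0.7, -0.23, 1.76]], "delta_rot": [[0, 0, 0], [0, 0, 0], [0, 0, 0], [0, 0, 0], [0, 0, 0], [0, 0, 0], [0, 0, 0], [0, 0, 0]], "fingers": [1, 1, 1, 1, 1, 1, -1, -1]}}

```text
clock: 22.6
eef_pos: [0.5607, -0.1789, 0.0138]
tcp_rot: [0.6, 0.8, 0.0, 0.002]
contact_force: [0.5, -0.5, 0.1]
width: 0.854
gripper_force: 0.0
```

{"method": "jog_arm", "body": {"dp": [[0, 0, 0], [0, 0, 0], [0, 0, 0], [0, 0, 0], [0, 0, 0], [0, 0, 0], [0, 0, 0], [0, 0, 0]], "delta_rot": [[0, 0, 0], [0, 0, 0], [0, 0, 0], [0, 0, 0], [0, 0, 0], [0, 0, 0], [0, 0, 0], [0, 0, 0]], "fingers": [-1, -1, -1, -1, -1, -1, -1, -1]}}

```text
clock: 23.6
eef_pos: [0.5592, -0.1783, 0.0119]
tcp_rot: [0.6, 0.8, 0.0, 0.0]
contact_force: [-0.5, -0.9, 0.9]
width: 0.365
gripper_force: 20.0
```

{"method": "jog_arm", "body": {"dp": [[0, 0, -0.4], [0, 0, -0.9], [0, 0, -1.4], [0, 0, -1.76], [0, 0, -1.76], [0, 0, -1.76], [0, 0, -1.76], [0, 0, -1.76]], "delta_rot": [[0, 0, 0], [0, 0, 0], [0, 0, 0], [0, 0, 0], [0, 0, 0], [0, 0, 0], [0, 0, 0], [0, 0, 0]], "fingers": [-1, -1, -1, -1, -1, -1, -1, -1]}}

```text
clock: 24.6
eef_pos: [0.5586, -0.178, 0.0988]
tcp_rot: [0.6, 0.8, -0.0, -0.001]
contact_force: [-0.3, 0.5, -0.2]
width: 0.361
gripper_force: 20.0
```

```bash
python3 go.py .579 -.0494 .1 19.8
```

```text
t 24.6 pos [ 0.5586 -0.178   0.0988] phi 16.3 w 31.4 F [-0.3  0.5 -0.2]
dp [ 2.35  1.11 -0.02] rot [-0.01 -0.01 -0.71]
```

{"method": "jog_arm", "body": {"dp": [[0.3, 0.15, 0], [0.8, 0.4, 0], [1.4, 0.65, 0], [1.9, 0.9, 0], [2.25, 1.05, 0], [2.35, 1.11, 0], [2.35, 1.11, 0], [2.35, 1.11, 0]], "delta_rot": [[0, 0, -0.1], [0, 0, -0.3], [0, 0, -0.5], [0, 0, -0.7], [0, 0, -0.7], [0, 0, -0.7], [0, 0, -0.7], [0, 0, -0.7]], "fingers": [-1, -1, -1, -1, -1, -1, -1, -1]}}

```text
clock: 25.6
eef_pos: [0.5795, -0.0507, 0.0998]
tcp_rot: [0.576, 0.818, -0.0, 0.0]
contact_force: [0.2, -0.2, -0.1]
width: 0.363
gripper_force: 20.0
```

```bash
python3 go.py .579 -.0494 .035 19.8
```

```text
t 25.6 pos [ 0.5795 -0.0507  0.0998] phi 19.7 w 31.5 F [ 0.2 -0.2 -0.1]
dp [ 0.03 -0.    1.3 ] rot [-0.    0.   -0.01]
```

{"method": "jog_arm", "body": {"dp": [[0.02, 0, 0.3], [0.02, 0, 0.7], [0.02, 0, 1.1], [0.02, 0, 1.3], [0.02, 0, 1.3], [0.02, 0, 1.3], [0.02, 0, 1.3], [0.02, 0, 1.3]], "delta_rot": [[0, 0, 0], [0, 0, 0], [0, 0, 0], [0, 0, 0], [0, 0, 0], [0, 0, 0], [0, 0, 0], [0, 0, 0]], "fingers": [-1, -1, -1, -1, -1, -1, -1, -1]}}

```text
clock: 26.6
eef_pos: [0.5797, -0.0491, 0.0356]
tcp_rot: [0.575, 0.818, 0.0, 0.001]
contact_force: [0.3, -0.4, -1.2]
width: 0.364
gripper_force: 20.0
```

```bash
python3 go.py .579 -.0494 .0165 19.8
```

```text
t 26.6 pos [ 0.5797 -0.0491  0.0356] phi 19.8 w 31.6 F [ 0.3 -0.4 -1.2]
dp [-0.   -0.02  0.38] rot [ 0.01  0.01 -0.  ]
```

{"method": "jog_arm", "body": {"dp": [[0, -0.01, 0.2], [0, -0.01, 0.37], [0, -0.01, 0.37], [0, -0.01, 0.37], [0, -0.01, 0.37], [0, -0.01, 0.37], [0, -0.01, 0.37], [0, -0.01, 0.37]], "delta_rot": [[0, 0, 0], [0, 0, 0], [0, 0, 0], [0, 0, 0], [0, 0, 0], [0, 0, 0], [0, 0, 0], [0, 0, 0]], "fingers": [-1, -1, -1, 0.4, 0.4, 0.4, 0.4, 0.4]}}

```text
clock: 27.6
eef_pos: [0.5788, -0.0491, 0.0164]
tcp_rot: [0.575, 0.818, 0.0, 0.0]
contact_force: [0.3, -0.0, 0.3]
width: 0.695
gripper_force: 0.0
```

{"method": "jog_arm", "body": {"dp": [[0, 0, -0.5], [0, 0, -1.3], [0, 0, -2], [-0.8, 0, -2.2], [-1.8, 0, -2.2], [-2.8, 0, -2.2], [-3.8, 0, -2.2], [-4, 0, -2.2]], "delta_rot": [[0, 0, 0], [0, 0, 0], [0, 0, 0], [0, 0, 0], [0, 0, 0], [0, 0, 0], [0, 0, 0], [0, 0, 0]], "fingers": [0.4, 0.4, 0.4, 0.4, 0.4, 0.4, 0.4, 0.4]}}

```text
clock: 28.6
eef_pos: [0.6467, -0.2406, 0.1262]
tcp_rot: [0.576, 0.817, -0.0, 0.0]
contact_force: [-0.8, 1.1, -0.4]
width: 0.699
gripper_force: 0.0
```

```bash
python3 - <<'E'
from fit import *
shot('top','t6.png')
im,hsv,lab,cream=all_('pics/t6.png.npz'); V=hsv[...,2]
m=((V>170)&(lab[...,2]>132)).astype(np.uint8); m=cv2.morphologyEx(cv2.morphologyEx(m,cv2.MORPH_CLOSE,np.ones((5,5))),cv2.MORPH_OPEN,np.ones((3,3)))
_,_,P=blobs('pics/t6.png.npz')
for nm,u,v in[('large',247,230),('small',131,174),('sq',188,174),('flat',308,169)]:
    a=P[v-6:v+7,u-6:u+7,2]; print(nm,rect(m,u,v,.036),'ztop',np.median(a).round(4),[np.median(q).round(3) for q in(a[:4],a[-4:],a[:,:4],a[:,-4:])])
cv2.imwrite('pics/c6.png',cv2.resize(im[140:270,90:400],None,fx=2.5,fy=2.5)[:,:,::-1])
E
```

```text
large (array([0.4458, 0.0898, 0.04  , 0.0416]), 43.9, array([0.4456, 0.0902]), 302) ztop 0.036 [np.float64(0.036), np.float64(0.036), np.float64(0.036), np.float64(0.036)]
small (array([0.5744, 0.3509, 0.0245, 0.0268]), 89.7, array([0.5743, 0.3509]), 129) ztop 0.0344 [np.float64(0.034), np.float64(0.034), np.float64(0.036), np.float64(0.014)]
sq (array([0.5736, 0.2218, 0.0314, 0.0305]), 55.6, array([0.5737, 0.2215]), 192) ztop 0.0358 [np.float64(0.036), np.float64(0.036), np.float64(0.036), np.float64(0.032)]
flat (array([ 0.5785, -0.0492,  0.0302,  0.0416]), 20.7, array([ 0.5799, -0.0485]), 227) ztop 0.0363 [np.float64(0.037), np.float64(0.036), np.float64(0.036), np.float64(0.036)]
```

View pics/c6.png

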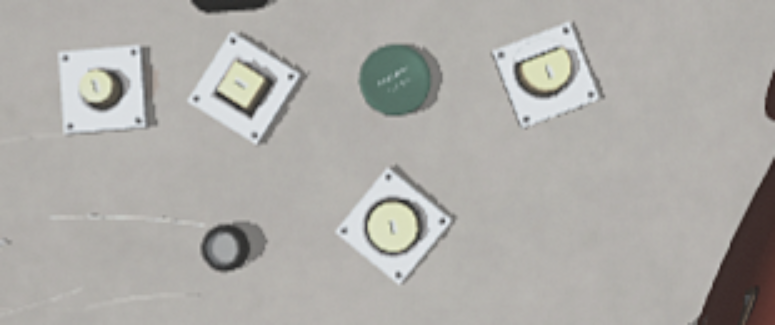

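All four blocks are centred in their pockets with their tops at about 36 mm, and the loupe and tin haven't moved. The arm is clear, so I'll hand in.

```bash
python3 -c "
from station import *
print(close_job())"
```

```text
the job is handed in; nothing more can be done
None
```

All four blocks are in their matching pockets, sitting flat on the floor and within about 2 mm of centre by the last top camera measurement. The loupe and tin were left where they stood, and the job was handed in at about 29 s; the station gave no verdict.

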